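Sort the parts of a stripped chain hoist

ROBOT

A 7-joint arm with a two-finger parallel gripper is mounted at the origin on the work surface. World frame = base frame: x ahead of the robot, y to its left, z up, the work surface at z = 0. Lengths are in mm, angles in degrees, forces in N, time in s.
With the tool pointing down it reaches from about 425 to 1025 mm from the base axis. Payload 9.4 kg.
Tool frame: the origin (TCP) lies at the very end of the fingers, on their centre line; the grasp point (between the pads) lies 19 mm behind it; z points along the fingers, y is the line along which they close (so a half turn about z gives the same grasp; the last joint's range is limited). The gripper opens to 85 mm and grips with 20 to 120 N. Pads are 22 mm wide; open, the fingers measure 114 mm over their backs; the gripper's body (76 mm by 85 mm) begins 54 mm behind the grasp point. The pads swing forward as they close: fully open they stand 13 mm farther back than shut.
Start: joints at [-69.54, 34.337, -0.143, 91.639, 0.103, 54.024, -4.572], TCP at [304.737, 657.845, 231.275] pointing down, gripper open.
Joint ranges: [-147.43, 147.43], [-19.82, 112.94], [-74.19, 73.91], [6.32, 146.72], [-59.91, 239.91], [6.04, 106.73], [-150.56, 150.56]. Speed limits (degrees/s): [127.2, 127.2, 172.46, 172.46, 180, 180, 180].

INTERFACE

Orientations are given as a 3x3 rotation matrix whose columns are the frame's x, y, z axes.
In Python, from bench import sensors, capture, robot gives the robot as it stands.
- The arm moves only by the tool carry_out, never from a script. Its argument "steps" is a list that holds one entry, the list of rows, each a list of 7 numbers: the turn, a rotation vector about the world's x, y, z in units of 5 degrees (1.0 is 5 degrees), then the shift along the world's x, y, z in cm, then the closure, from -1 (fully open) to 1 (shut). In form: [[[rx, ry, rz, x, y, z, hand], ...]]. A call has 1 to 10 rows; each row is the pose to reach, as a shift and turn from the pose commanded when the call began; what a row does not reach only later rows make up. A row lasts 1/12 s, in which the tool goes at most 41.7 mm and 7.16 degrees, less where a joint would pass 70% of its speed; a pose out of reach is approached as far as the arm can. A call with a gripper value outside its range is refused whole. The fingers move at their own pace and stop on an object; "force" is the grip in N (left out, the last holds). Time passes only in rows, so rows that repeat a pose let the fingers close. It gives the time, the measured TCP pose, the force, the opening and the grip force at its end, in the units of the state.
- sensors.get_obs(): the state, without advancing time (a new reading comes with each control period).
- capture(name): name is "scene" or "top" or "wrist"; returns a dict with "frame" (480x640x3 uint8, blue, green, red), "depth" (480x640 float32, mm along the optical axis (not along the pixel's ray), 0 where there is no reading), "fx", "fy", "cx", "cy" (pixels), "R" (3x3) and "t" (3): a world point X has camera coordinates R X + t. Camera axes: x right, y down, z forward; pixel columns grow to the right and rows downward; lengths in mm; the calibration is good to about 2 mm. A picture is of the moment at which its call begins.
- robot.finish_job(): hands the job in; it is judged then, once.
The state is a dict: "clock": time; "joint_positions": joint angles; "qvel": joint speeds; "joint_efforts": joint torques, N m; "ee_pos": TCP position; "ee_rot": TCP orientation; "force": force on the tool from outside, world axes, zero at the start; "ft_torque": the same for the moment, N m; "gripper_width": finger opening in mm; "grip_force": force on a finger pad.
Only numpy, scipy, OpenCV 4.12 (cv2) and the standard library are available. Lean on these libraries where they do the work, as an engineer would, in place of code of your own. Each camera call takes 0.05 s, during which the arm holds its last target. There are 200 camera calls.

TASK

A chain hoist has been stripped for overhaul: put both gears in the wire washing basket, both brown brake friction discs in the yellow paper-lined tray, and the hexagon nut in the round steel dish. Set every part down on the floor of its container rather than dropping it: the gears flat with the pinion up as they lie now, the discs flat and not one on the other. The discs must never touch the solvent-wet basket, and the oil can and the hook block stay where they are.

Things in the scene. Friction and masses are not known exactly. Their poses are not given: they have to be found in the camera images.
- gear_a_mid (a point): Steel gear with its own pinion, one of two alike, lying flat, pinion up: toothed disc 60 mm across, 12 mm thick; on it the pinion, 26 mm across, from 12 to 40 mm above the underside; then a journal 14 mm across up to 52 mm. 250-430 g. Easily taken by the pinion from above, fingertips just clear of the disc. Point: on the axis, half-way up (26 mm above the underside); z up the axis; yaw means nothing
- gear_b_mid (a point): Steel gear with its own pinion, the other of two, lying flat, pinion up: toothed disc 60 mm across, 12 mm thick; on it the pinion, 26 mm across, from 12 to 40 mm above the underside; then a journal 14 mm across up to 52 mm. 250-430 g. Easily taken by the pinion from above, fingertips just clear of the disc. Point: on the axis, half-way up (26 mm above the underside); z up the axis; yaw means nothing
- disc_a_mid (a point): Brown brake friction disc, one of two alike, a flat ring lying on its face: 54 mm outer diameter, 28 mm bore, 8 mm thick, about 40 g, both faces alike. Taken from above across its outer diameter, fingertips almost on the bench. Point: its centre, half-way up (4 mm above the underside); z along the axis; yaw means nothing
- disc_b_mid (a point): Brown brake friction disc, the other of two, a flat ring lying on its face: 54 mm outer diameter, 28 mm bore, 8 mm thick, about 40 g, both faces alike. Taken from above across its outer diameter, fingertips almost on the bench. Point: its centre, half-way up (4 mm above the underside); z along the axis; yaw means nothing
- nut_mid (a point): Zinc-grey slotted hexagon nut of the load hook, lying flat, dark slots up: 36 mm across flats, 41.6 mm across corners, 24 mm high, about 130 g. Flats face along its x axis and at 60 and 120 degrees to it. Point: its centre, half-way up (12 mm above the underside); z along the bore, up
- basket: Oblong wire-mesh washing basket of bright steel wire, open at the top: inside 120 mm along its x axis, 190 mm along y; walls 5 mm thick, tops 34 mm over the bench; floor 6 mm over the bench. Fixed; turned by up to 12 degrees. Origin: centre of the underside, on the bench; z up
- tray: Oblong yellow plastic tray lined with white paper, open at the top: inside 120 mm along its x axis, 190 mm along y; walls 5 mm thick, tops 34 mm over the bench; floor 6 mm over the bench. Fixed; turned by up to 12 degrees. Origin: centre of the underside, on the bench; z up
- dish: Round polished steel parts dish, open at the top: flat floor 118 mm in diameter, 6 mm above the bench; flared wall up to a rim 144 mm in diameter, 32 mm above the bench. Fixed to the bench. Origin at the centre of the underside, on the bench; yaw has no meaning
- oilcan: Bystander: red oil can, 68 mm in diameter, with a thin brass spout leaning to its +x, 161 mm high in all. Loose. Origin at the centre of its underside
- hookblock: Bystander: green hook block of the hoist, lying flat, 41 mm high; from -38 mm to about 155 mm along its x axis (the hook end), 85 mm wide. Loose, 1.8 kg. Origin under the middle of its body
Not all that is in view belongs to the job. Leave any black or green look-alike of the part that bears gear_a_mid alone.

How it is judged:
By the outcome, as a careful person would: the job done as asked, in the order asked, and still so for the second after the job is handed in, with the robot touching nothing.
It also fails if it takes over 122 s, if anything falls off the work surface, if the arm or the gripper's body presses on something with over 40 N, if the wrist force passes 120 N, or if a joint passes its speed limit or range.

## Working session

There is one attempt and no reset: what is moved stays moved. The work goes in short steps, Python scripts to look and compute and a tool call to move; the robot and the scene stay as the last step left them, time stands still between calls to the robot, and variables do not carry over. Pictures are saved under pics/ and viewed, at most 14 in all, crops included, and the job is handed in when it is done.

Besides the shell and the picture viewer there is one more tool, called after ">>>" by a JSON object that holds its "fn" and its "kwargs", one argument or row to a line. carry_out: Moves the arm, as the interface text tells. Its arguments: {"type":"object","properties":{"steps":{"type":"array","items":{"type":"array","items":{"type":"array","items":{"type":"number"}}}},"force":{"type":"number"}},"required":["steps"]}

```bash
mkdir -p pics; cat > h.py <<'E'
import numpy as np, cv2
from bench import sensors, capture, robot
def save(c,n): cv2.imwrite(f'pics/{n}.png',c['frame']); np.savez(f'{n}.npz',**c)
def load(n): return dict(np.load(f'{n}.npz'))
def ray(c,u,v,z):
    d=c['R'].T@np.array([(u-c['cx'])/c['fx'],(v-c['cy'])/c['fy'],1]); o=-c['R'].T@c['t']
    return (o+d*(z-o[2])/d[2]).round(1)
def dep(c,u,v):
    p=c['depth'][int(v),int(u)]
    return (c['R'].T@(np.array([(u-c['cx'])/c['fx'],(v-c['cy'])/c['fy'],1])*p-c['t'])).round(1)
E
python3 - <<'E'
from h import *
for n in('top','scene'):
    c=capture(n);save(c,n);print(n,c['fx'],c['cx'],c['cy'],(-c['R'].T@c['t']).round(),c['R'].round(2).tolist())
o=sensors.get_obs();print(o['clock'],o['ee_pos'],o['ee_rot'],o['gripper_width'])
E
```

```text
top 487.8403170444113 314.6118324757108 249.38765813637457 [ 274.   -9. 1277.] [[0.0, -1.0, -0.02], [-0.98, 0.0, -0.19], [0.19, 0.02, -0.98]]
scene 551.1171884016662 322.8547086929613 241.4818904022522 [1293.  109.  857.] [[-0.15, 0.99, -0.01], [0.71, 0.1, -0.7], [-0.69, -0.11, -0.71]]
0.1 [304.55344223 657.46104467 230.48383646] [[-9.07416598e-01  4.20231943e-01 -4.81787210e-04]
 [ 4.20232198e-01  9.07415592e-01 -1.35739745e-03]
 [-1.33240542e-04 -1.43418748e-03 -9.99998963e-01]] 85.71225172483743
```

View pics/top.png

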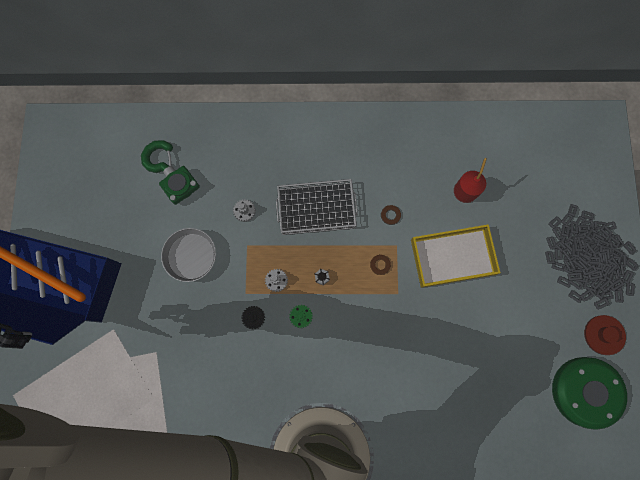

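View pics/scene.png

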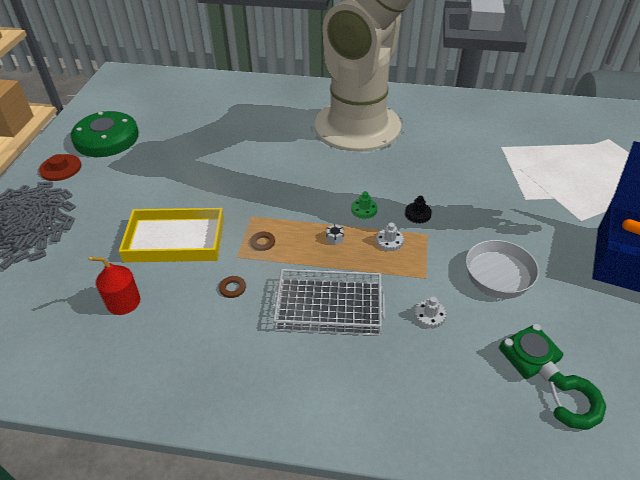

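Top view: steel gears at (244,210) and (277,280), nut at (322,276), brown discs at (391,214) and (381,265). Look-alikes are the black gear (253,317), the green gear (301,316) and the red cap (605,335). The basket is at (317,207), tray (457,256) and dish (189,255).

```bash
python3 - <<'E'
from h import *
c=load('top');f=c['frame']
a=cv2.resize(f[175:305,225:425],None,fx=4,fy=4,interpolation=cv2.INTER_CUBIC);cv2.imwrite('pics/crop1.png',a)
b=cv2.resize(f[170:300,150:510],None,fx=2.2,fy=2.2,interpolation=cv2.INTER_CUBIC)
s=load('scene');cv2.imwrite('pics/crop2.png',cv2.resize(s['frame'][180:345,215:455],None,fx=3.3,fy=3.3,interpolation=cv2.INTER_CUBIC))
for n,u,v in [('wood',350,285),('bench',350,310),('wood2',260,255),('traypaper',455,260),('gearA',244,210),('gearB',277,280),('discb rim',389,265),('disc rim',399,214),('dish',189,258)]: print(n,dep(c,u,v))
# segment: points by height
d=c['depth'];v,u=np.mgrid[:480,:640]
P=np.stack([(u-c['cx'])/c['fx']*d,(v-c['cy'])/c['fy']*d,d],-1).reshape(-1,3)
W=((P-c['t'])@c['R']).reshape(480,640,3);np.save('W.npy',W)
hsv=cv2.cvtColor(f,cv2.COLOR_BGR2HSV)
m=cv2.inRange(hsv,(20,130,80),(35,255,255));m[:, :400]=0;m[:,510:]=0
def rect(m,z):
    p=np.array([ray(c,x,y,z)[:2] for y,x in np.argwhere(m)],np.float32); print(len(p),cv2.minAreaRect(p)); return p
m=cv2.morphologyEx(m,cv2.MORPH_OPEN,np.ones((2,2)));print('tray');rect(m,34)
# brown rings
for (x,y) in[(391,214),(381,265)]:
    for z in(8,):
        sub=hsv[y-14:y+14,x-14:x+14];mm=np.zeros((480,640),np.uint8)
        mm[y-14:y+14,x-14:x+14]=cv2.inRange(sub,(0,70,30),(18,255,140));p=rect(mm,z);print(p.mean(0))
E
```

```text
wood [425.8 -75.    1.5]
bench [360.4 -74.2   3.5]
wood2 [505.7 163.4   3.1]
traypaper [ 490.5 -349.7   10.8]
gearA [618.7 203.1  42.5]
gearB [433.3 112.7  45.1]
discb rim [ 477.5 -177.3    9.8]
disc rim [ 617.8 -208.8    1.6]
dish [497.3 352.4   5.2]
tray
1001 ((564.2049560546875, -337.5094909667969), (267.8518371582031, 211.76651000976562), 9.039521217346191)
212 ((616.199951171875, -185.10000610351562), (51.0, 49.79998779296875), 90.0)
[ 615.3892  -185.10327]
784 ((479.3000183105469, -155.45001220703125), (72.08891296386719, 72.02913665771484), 89.81815338134766)
[ 479.22256 -155.2796 ]
```

View pics/crop1.png

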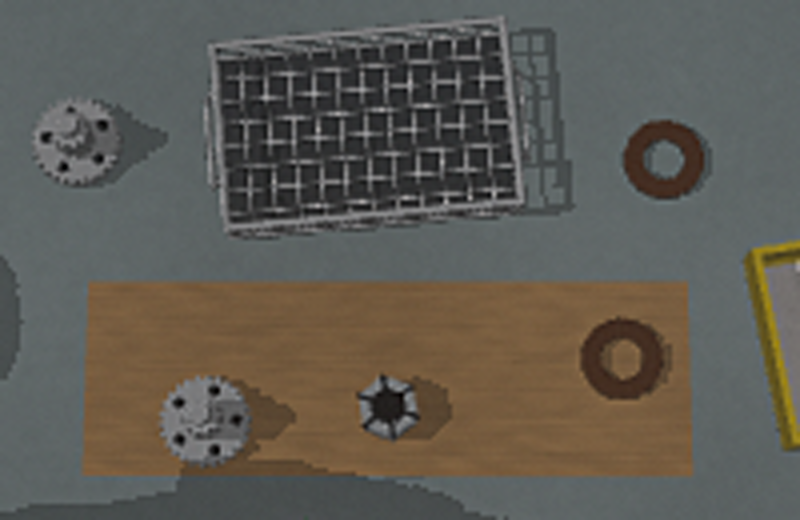

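View pics/crop2.png

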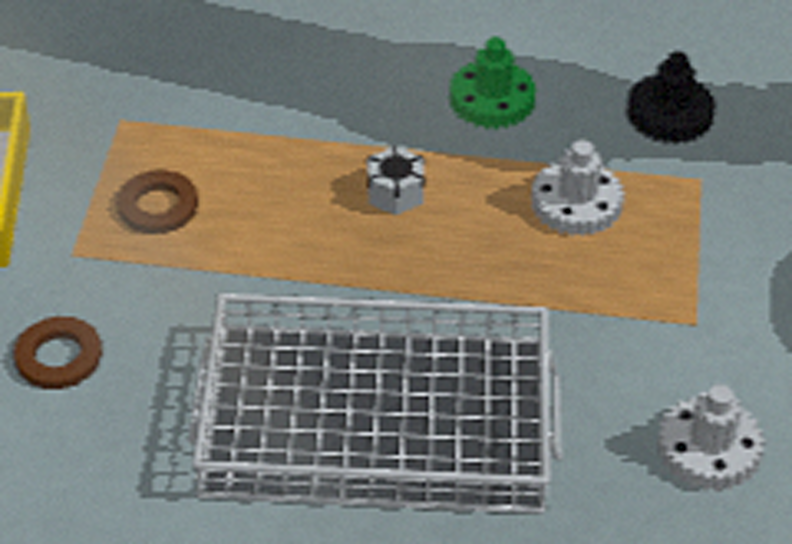

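Crop 1 shows the gears at (78,141) and (205,420), the discs at (664,159) and (623,358), and the nut at (388,407) with its dark slots up. The basket's outer corners are at (211,45), (503,18), (521,205) and (228,230). Crop 2 confirms the two bright steel gears are the targets and that the black and green ones are decoys.

```bash
cat > meas.py <<'E'
from h import *
c=load('top');s=load('scene')
T=lambda x,y,z: ray(c,225+(x+.5)/4-.5,175+(y+.5)/4-.5,z)
S=lambda x,y,z: ray(s,215+(x+.5)/3.3-.5,180+(y+.5)/3.3-.5,z)
for n,t,q,z in [('gearA',(78,141),(711,443),12),('gearB',(205,420),(578,197),12),('discA',(664,159),(57,351),8),('discB',(623,358),(158,200),8),('nut',(388,407),(396,167),24)]:
    print(n,T(*t,z),S(*q,z))
def quad(p,n):
    p=np.array(p)[:,:2];e=[np.linalg.norm(p[i]-p[i-1]).round() for i in range(4)]
    d=(p[0]-p[1]+p[3]-p[2]); print(n,p.tolist(),'centre',p.mean(0).round(1),'edges',e,'long-axis angle',np.degrees(np.arctan2(d[1],d[0])).round(1))
quad([T(*p,34) for p in [(211,45),(503,18),(522,205),(228,231)]],'basket')
quad([ray(c,*p,34) for p in [(413,238),(491,226),(499.5,272.5),(419,286.5)]],'tray')
f=c['frame'];W=np.load('W.npy')
print('dish rim',ray(c,162,256,32),ray(c,215.5,255,32),ray(c,189,228,32),ray(c,189,281,32))
E
python3 meas.py
```

```text
gearA [627.6 208.1  12. ] [634.8 208.2  12. ]
gearB [438.6 119.   12. ] [446.6 118.8  12. ]
discA [ 615.1 -185.4    8. ] [ 620.4 -184.8    8. ]
discB [ 480.1 -155.     8. ] [ 485.6 -153.5    8. ]
nut [445.5  -0.7  24. ] [448.4  -1.1  24. ]
basket [[687.4, 117.3], [705.5, -77.4], [577.3, -88.4], [560.2, 103.9]] centre [632.6  13.8] edges [np.float64(128.0), np.float64(196.0), np.float64(129.0), np.float64(193.0)] long-axis angle 95.2
tray [[544.6, -238.0], [576.2, -441.2], [454.1, -454.7], [418.2, -248.8]] centre [ 498.3 -345.7] edges [np.float64(127.0), np.float64(206.0), np.float64(123.0), np.float64(209.0)] long-axis angle 99.4
dish rim [498.  415.9  32. ] [500.5 275.7  32. ] [572.9 349.   32. ] [432.3 341.6  32. ]
```

>>> {"fn": "carry_out", "kwargs": {
  "steps": [
    [[0, 0, -12, 32.6, -45, 0, 0], [0, 0, -12, 32.6, -45, 0, 0], [0, 0, -12, 32.6, -45, 0, 0], [0, 0, -12, 32.6, -45, 0, 0], [0, 0, -12, 32.6, -45, 0, 0], [0, 0, -12, 32.6, -45, 0, 0], [0, 0, -12, 32.6, -45, 0, 0], [0, 0, -12, 32.6, -45, 0, 0], [0, 0, -12, 32.6, -45, 0, 0], [0, 0, -12, 32.6, -45, 0, 0]]
  ],
  "force": 60
}}

```text
clock: 0.93
ee_pos: [549.7, 318.8, 231.0]
ee_rot: [[-0.087, 0.996, -0.0], [0.996, 0.087, -0.001], [-0.0, -0.0, -1.0]]
force: [0.7, -0.2, -0.4]
gripper_width: 42.6
grip_force: 0.0
```

>>> {"fn": "carry_out", "kwargs": {
  "steps": [
    [[0, 0, 0, 6, -8.6, 0, 0], [0, 0, 0, 6, -8.6, 0, 0], [0, 0, 0, 6, -8.6, 0, 0], [0, 0, 0, 6, -8.6, 0, 0], [0, 0, 0, 6, -8.6, 0, 0], [0, 0, 0, 6, -8.6, 0, 0]]
  ]
}}

```text
clock: 1.43
ee_pos: [608.6, 235.2, 230.8]
ee_rot: [[-0.09, 0.996, -0.001], [0.996, 0.09, 0.0], [0.0, -0.001, -1.0]]
force: [-0.9, 1.1, 0.4]
gripper_width: 42.8
grip_force: 0.0
```

```bash
python3 - <<'E'
from h import *
c=capture('wrist');save(c,'w1');o=sensors.get_obs();print(o['ee_pos'],(-c['R'].T@c['t']).round(),c['fx'],c['R'].round(2).tolist())
E
```

```text
[608.27534538 235.84679372 230.91306595] [601. 314. 373.] 358.04563888268797 [[1.0, 0.09, -0.0], [0.09, -0.95, 0.31], [0.03, -0.31, -0.95]]
```

View pics/w1.png

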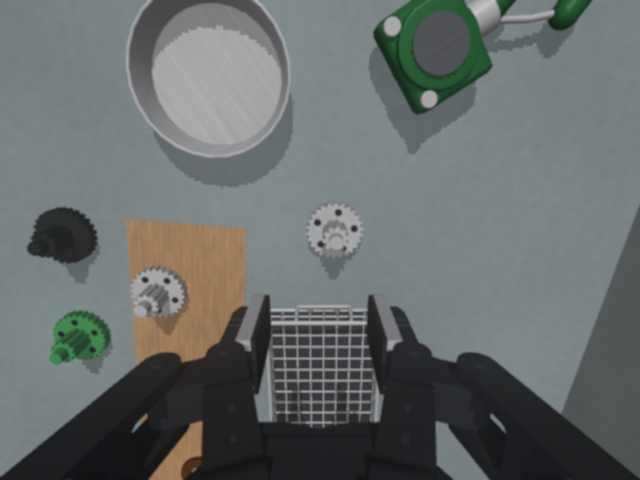

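The wrist view shows gear A's disc centred at (334,231), gear B at (159,292), the dish at (210,75) and the near basket rim at y≈312.

```bash
python3 - <<'E'
from h import *
c=load('w1')
print(ray(c,334.5,231,12),ray(c,159,292,12), 'journal', ray(c,337,241,52),ray(c,142,310,52),'basket nearcorners',ray(c,262,311,34),ray(c,377,312,34))
# ellipse fit of dish inner rim and gear by edge: gear via brightness mask
g=cv2.cvtColor(c['frame'],cv2.COLOR_BGR2GRAY)
for x,y in[(334,231),(159,292)]:
    print([dep(c,x+dx,y+dy)[2] for dx,dy in((-20,0),(20,0),(0,-20))])
print('dish',[ray(c,*p,32) for p in[(128,60),(291,75),(215,157)]])
E
```

```text
[627.1 208.2  12. ] [439.4 120.   12. ] journal [627.6 210.3  52. ] [439.3 119.7  52. ] basket nearcorners [557.7 119.1  34. ] [680. 129.  34.]
[np.float64(13.1), np.float64(13.0), np.float64(12.7)]
[np.float64(11.6), np.float64(12.9), np.float64(11.5)]
dish [array([432.5, 351. ,  32. ]), array([573.2, 351.7,  32. ]), array([507.2, 275.6,  32. ])]
```

>>> {"fn": "carry_out", "kwargs": {
  "steps": [
    [[0, 0, 0, 1.9, -2.7, -15, 0], [0, 0, 0, 1.9, -2.7, -15, 0], [0, 0, 0, 1.9, -2.7, -15, 0], [0, 0, 0, 1.9, -2.7, -15, 0], [0, 0, 0, 1.9, -2.7, -15, 0], [0, 0, 0, 1.9, -2.7, -15, 0], [0, 0, 0, 1.9, -2.7, -15, 0]]
  ]
}}

```text
clock: 2.07
ee_pos: [628.5, 209.0, 82.8]
ee_rot: [[-0.091, 0.996, 0.001], [0.996, 0.091, 0.001], [0.001, 0.001, -1.0]]
force: [0.2, 0.2, 1.1]
gripper_width: 42.7
grip_force: 0.0
```

```bash
python3 - <<'E'
from h import *
c=capture('wrist');save(c,'w2');o=sensors.get_obs();print(o['ee_pos'])
# where do tips sit: closest depths near the fingers in camera
E
```

```text
[628.88834743 209.07726877  83.43986632]
```

View pics/w2.png

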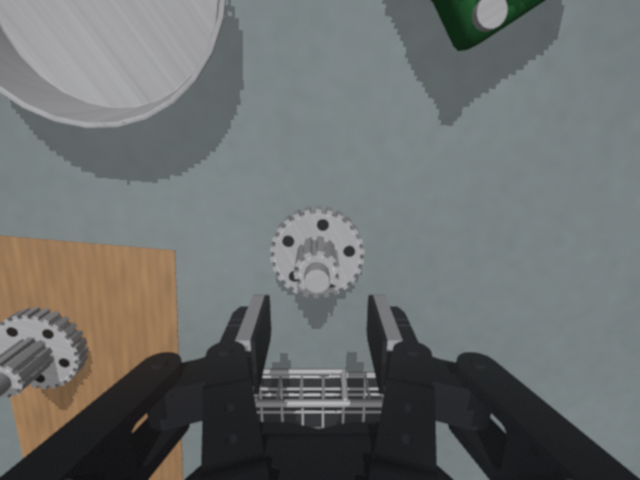

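Gear A's disc is at (318,253) with its journal top at (317,280), midway between the fingers (x≈319). Going down to grip.

>>> {"fn": "carry_out", "kwargs": {
  "steps": [
    [[0, 0, 0, -0.1, 0, -4, 0], [0, 0, 0, -0.1, 0, -5.5, 0], [0, 0, 0, -0.1, 0, -6.6, 0], [0, 0, 0, -0.1, 0, -6.6, 0], [0, 0, 0, -0.1, 0, -6.6, 0.8], [0, 0, 0, -0.1, 0, -6.6, 0.8], [0, 0, 0, -0.1, 0, -6.6, 0.8], [0, 0, 0, -0.1, 0, -6.6, 0.8], [0, 0, 0, -0.1, 0, -6.6, 0.8]]
  ]
}}

```text
clock: 2.87
ee_pos: [628.2, 208.0, 17.2]
ee_rot: [[-0.09, 0.996, 0.002], [0.996, 0.09, 0.001], [0.001, 0.002, -1.0]]
force: [-0.4, 0.9, 7.2]
gripper_width: 24.0
grip_force: 59.8
```

>>> {"fn": "carry_out", "kwargs": {
  "steps": [
    [[0, 0, 0, 0, 0, 2, 0.8], [0, 0, 0, 0, 0, 5, 0.8], [0, 0, 0, 0, -2, 8, 0.8], [0, 0, 0, 0.2, -6, 8, 0.8], [0, 0, 0, 0.4, -10, 8, 0.8], [0, 0, 0, 0.6, -14, 8, 0.8], [0, 0, 0, 0.8, -18, 8, 0.8], [0, 0, 0, 0.8, -22, 8, 0.8], [0, 0, 0, 0.8, -23.8, 8, 0.8], [0, 0, 0, 0.8, -23.8, 8, 0.8]]
  ]
}}

```text
clock: 3.7
ee_pos: [634.8, -38.2, 96.2]
ee_rot: [[-0.081, 0.997, 0.001], [0.997, 0.081, -0.004], [-0.004, 0.001, -1.0]]
force: [-0.1, -0.2, -3.5]
gripper_width: 24.1
grip_force: 59.8
```

```bash
python3 - <<'E'
from h import *
c=capture('wrist');save(c,'w3');t=capture('top');save(t,'t3');o=sensors.get_obs();print(o['ee_pos'],o['gripper_width'],o['force'])
a=cv2.resize(t['frame'][170:300,225:425],None,fx=3,fy=3)
cv2.imwrite('pics/m3.png',np.hstack([cv2.resize(c['frame'],(520,390))]))
E
```

```text
[635.12841128 -31.74821699  95.77969685] 24.01433879202513 [ 0.36797938  1.34700657 -3.15688485]
```

View pics/w3.png

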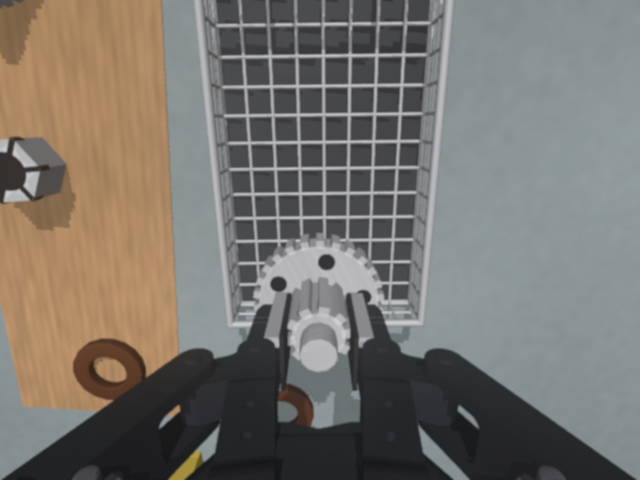

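The gear is held, and the basket end wall corners are at (229,326) and (423,324). Checking the position against them.

```bash
python3 - <<'E'
from h import *
c=load('w3')
for p in[(229,326),(423,324),(201,40),(450,40),(214,180),(438,160)]: print(p,ray(c,*p,34))
print('nut',ray(c,12,172,24))
E
```

```text
(229, 326) [579.8 -89.7  34. ]
(423, 324) [705.9 -78.1  34. ]
(201, 40) [565.3  75.7  34. ]
(450, 40) [691.2  85.8  34. ]
(214, 180) [571.1   5.   34. ]
(438, 160) [696.2  26.4  34. ]
nut [448.9  -1.6  24. ]
```

>>> {"fn": "carry_out", "kwargs": {
  "steps": [
    [[0, 0, 0, 0, 0, -3, 0.8], [0, 0, 0, 0, 0, -5.5, 0.8], [0, 0, 0, 0, 0, -6.6, 0.8], [0, 0, 0, 0, 0, -6.8, 0.8], [0, 0, 0, 0, 0, -7.0, 0.8], [0, 0, 0, 0, 0, -7.1, 0.8], [0, 0, 0, 0, 0, -7.1, 0.8]]
  ]
}}

```text
clock: 4.38
ee_pos: [635.9, -30.3, 25.3]
ee_rot: [[-0.09, 0.996, 0.002], [0.996, 0.09, -0.0], [-0.0, 0.002, -1.0]]
force: [0.4, -0.5, -3.0]
gripper_width: 24.1
grip_force: 59.7
```

>>> {"fn": "carry_out", "kwargs": {
  "steps": [
    [[0, 0, 0, 0, 0, -0.1, 0.8], [0, 0, 0, 0, 0, -0.15, 0.8], [0, 0, 0, 0, 0, -0.2, 0.8], [0, 0, 0, 0, 0, -0.2, 0.8]]
  ]
}}

```text
clock: 4.72
ee_pos: [635.6, -30.6, 23.2]
ee_rot: [[-0.09, 0.996, 0.001], [0.996, 0.09, 0.0], [0.0, 0.001, -1.0]]
force: [-1.8, 0.7, 3.8]
gripper_width: 24.1
grip_force: 60.8
```

>>> {"fn": "carry_out", "kwargs": {
  "steps": [
    [[0, 0, 0, 0, 0, 0, 0.2], [0, 0, 0, 0, 0, 0, 0], [0, 0, 0, 0, 0, 0, 0], [0, 0, 0, 0, 0, 0, 0], [0, 0, 0, 0, 0, 2, 0], [0, 0, 0, 0, 0, 5, 0], [0, 0, 0, 0, 0, 8, 0], [0, 0, 0, -3, 2, 10, 0], [0, 0, 0, -6, 5, 10, 0], [0, 0, 0, -9, 7, 10, 0]]
  ]
}}

```text
clock: 5.55
ee_pos: [545.2, 40.9, 123.6]
ee_rot: [[-0.089, 0.996, 0.003], [0.996, 0.089, 0.001], [0.001, 0.003, -1.0]]
force: [-0.1, 1.4, -0.3]
gripper_width: 42.7
grip_force: 0.0
```

>>> {"fn": "carry_out", "kwargs": {
  "steps": [
    [[0, 0, 0, -3, 2, 0, 0], [0, 0, 0, -6, 4, 0, 0], [0, 0, 0, -9, 7, -1, 0], [0, 0, 0, -10.6, 8, -2, 0], [0, 0, 0, -10.6, 8, -4, 0], [0, 0, 0, -10.6, 8, -4, 0], [0, 0, 0, -10.6, 8, -4, 0]]
  ]
}}

```text
clock: 6.13
ee_pos: [439.2, 119.3, 82.0]
ee_rot: [[-0.09, 0.996, -0.001], [0.996, 0.09, -0.001], [-0.001, -0.001, -1.0]]
force: [-0.3, -1.0, 1.2]
gripper_width: 42.9
grip_force: 0.0
```

```bash
python3 - <<'E'
from h import *
c=capture('wrist');save(c,'w4');o=sensors.get_obs();print(o['ee_pos'],o['gripper_width'],o['force'])
E
```

```text
[439.81365328 118.9730236   82.50837166] 43.047717316490434 [-0.77851945 -0.02277523  0.15622888]
```

View pics/w4.png

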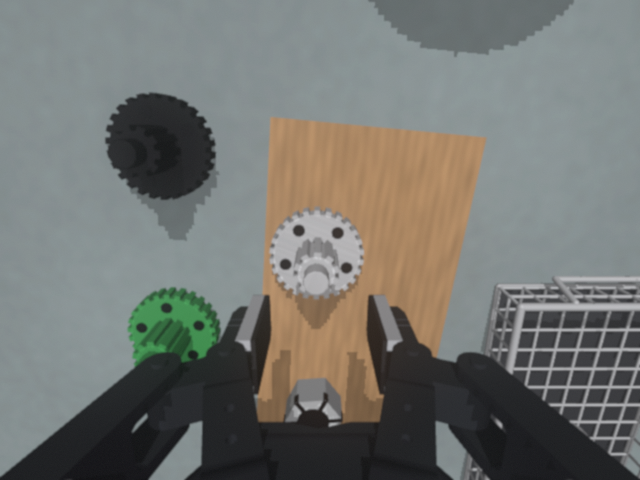

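Gear B is at (316,253), centred between the fingers. The black (160,146) and green (175,330) look-alikes are clear of them.

>>> {"fn": "carry_out", "kwargs": {
  "steps": [
    [[0, 0, 0, -0.05, 0, -4, 0], [0, 0, 0, -0.05, 0, -5.5, 0], [0, 0, 0, -0.05, 0, -6.5, 0], [0, 0, 0, -0.05, 0, -6.5, 0], [0, 0, 0, -0.05, 0, -6.5, 0.8], [0, 0, 0, -0.05, 0, -6.5, 0.8], [0, 0, 0, -0.05, 0, -6.5, 0.8], [0, 0, 0, -0.05, 0, -6.5, 0.8], [0, 0, 0, -0.05, 0, -6.5, 0.8]]
  ]
}}

```text
clock: 6.93
ee_pos: [439.3, 119.4, 17.8]
ee_rot: [[-0.09, 0.996, 0.001], [0.996, 0.09, 0.0], [0.0, 0.001, -1.0]]
force: [0.4, -0.4, 1.9]
gripper_width: 23.7
grip_force: 59.3
```

>>> {"fn": "carry_out", "kwargs": {
  "steps": [
    [[0, 0, 0, 0, 0, 2, 0.8], [0, 0, 0, 0, 0, 5, 0.8], [0, 0, 0, 2, 0, 8, 0.8], [0, 0, 0, 6, -2, 8.5, 0.8], [0, 0, 0, 10, -3, 8.5, 0.8], [0, 0, 0, 14, -4.5, 8.5, 0.8], [0, 0, 0, 17.5, -5.5, 8.5, 0.8], [0, 0, 0, 18.9, -5.9, 8.5, 0.8], [0, 0, 0, 18.9, -5.9, 8.5, 0.8], [0, 0, 0, 18.9, -5.9, 8.5, 0.8]]
  ]
}}

```text
clock: 7.77
ee_pos: [627.6, 59.6, 101.9]
ee_rot: [[-0.089, 0.996, -0.001], [0.996, 0.089, -0.001], [-0.001, -0.001, -1.0]]
force: [-1.3, -0.2, -2.9]
gripper_width: 24.3
grip_force: 59.8
```

>>> {"fn": "carry_out", "kwargs": {
  "steps": [
    [[0, 0, 0, 0, 0, -3, 0.8], [0, 0, 0, 0, 0, -6, 0.8], [0, 0, 0, 0, 0, -7.4, 0.8], [0, 0, 0, 0, 0, -7.6, 0.8], [0, 0, 0, 0, 0, -7.7, 0.8], [0, 0, 0, 0, 0, -7.8, 0.8], [0, 0, 0, 0, 0, -7.8, 0.8]]
  ]
}}

```text
clock: 8.35
ee_pos: [627.7, 60.7, 24.9]
ee_rot: [[-0.09, 0.996, 0.001], [0.996, 0.09, -0.0], [-0.0, 0.001, -1.0]]
force: [-0.7, -0.5, -3.0]
gripper_width: 23.8
grip_force: 61.8
```

>>> {"fn": "carry_out", "kwargs": {
  "steps": [
    [[0, 0, 0, 0, 0, -0.1, 0.8], [0, 0, 0, 0, 0, -0.15, 0.8], [0, 0, 0, 0, 0, -0.15, 0.8], [0, 0, 0, 0, 0, -0.15, 0.8]]
  ]
}}

```text
clock: 8.68
ee_pos: [628.1, 60.6, 24.0]
ee_rot: [[-0.09, 0.996, 0.001], [0.996, 0.09, 0.001], [0.0, 0.001, -1.0]]
force: [-1.0, 0.3, 5.0]
gripper_width: 24.0
grip_force: 62.5
```

>>> {"fn": "carry_out", "kwargs": {
  "steps": [
    [[0, 0, 0, 0, 0, 0, 0.2], [0, 0, 0, 0, 0, 0, 0], [0, 0, 0, 0, 0, 0, 0], [0, 0, 0, 0, 0, 0, 0], [0, 0, 0, 0, 0, 2, 0], [0, 0, 0, 0, 0, 6, 0], [0, 0, 0, 0, 0, 10, 0], [0, 0, 0, 0, -3, 12, 0], [0, 0, 0, 0, -7, 12, 0], [0, 0, 0, 0, -11, 12, 0]]
  ]
}}

```text
clock: 9.52
ee_pos: [628.7, -49.4, 144.6]
ee_rot: [[-0.093, 0.996, 0.003], [0.996, 0.093, 0.0], [0.0, 0.003, -1.0]]
force: [0.5, 0.3, -0.4]
gripper_width: 42.7
grip_force: 0.0
```

>>> {"fn": "carry_out", "kwargs": {
  "steps": [
    [[0, 0, 0.8, 0, -4, 0, -0.6], [0, 0, 0.8, -0.5, -8, 0, -0.6], [0, 0, 0.8, -1, -12, 0, -0.6], [0, 0, 0.8, -1.3, -13.6, -1, -0.6], [0, 0, 0.8, -1.3, -13.6, -4, -0.6], [0, 0, 0.8, -1.3, -13.6, -6, -0.6], [0, 0, 0.8, -1.3, -13.6, -6, -0.6], [0, 0, 0.8, -1.3, -13.6, -6, -0.6]]
  ]
}}

```text
clock: 10.18
ee_pos: [614.0, -185.5, 82.1]
ee_rot: [[-0.159, 0.987, -0.002], [0.987, 0.159, 0.0], [0.001, -0.002, -1.0]]
force: [0.6, -0.1, 0.9]
gripper_width: 68.4
grip_force: 0.0
```

```bash
python3 - <<'E'
from h import *
c=capture('wrist');save(c,'w5');o=sensors.get_obs();print(o['ee_pos'],o['gripper_width'],o['force'])
E
```

```text
[ 614.82269666 -185.65335143   83.17165728] 68.52269843039198 [-0.06211697 -1.07398366 -0.25151906]
```

View pics/w5.png

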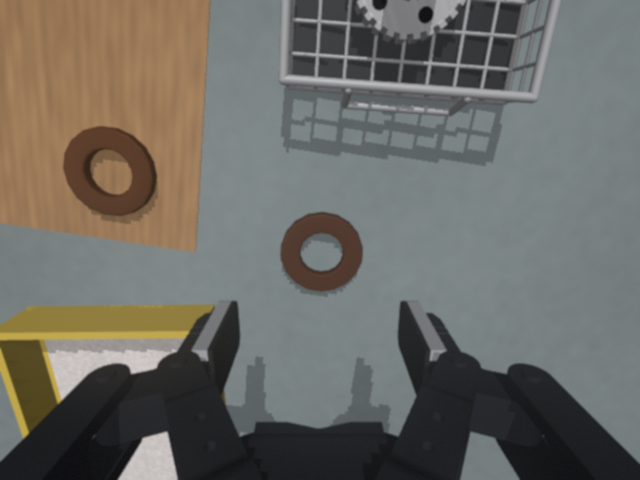

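Disc A is at (321,251) between the fingers, disc B at (110,170), and a gear stands in the basket at (408,10).

```bash
python3 - <<'E'
from h import *
c=load('w5')
print(ray(c,321,251.5,8),ray(c,110,170.5,8),'tray',ray(c,28,306,34),ray(c,212,305,34),ray(c,0,339,34), ray(c,190,336,34))
E
```

```text
[ 614.8 -184.5    8. ] [ 481.6 -153.6    8. ] tray [ 445.8 -237.2   34. ] [ 554.4 -219.    34. ] [ 426.6 -263.4   34. ] [ 542.5 -242.5   34. ]
```

>>> {"fn": "carry_out", "kwargs": {
  "steps": [
    [[0, 0, 0, 0, 0, -4, -0.6], [0, 0, 0, 0, 0, -6.5, -0.6], [0, 0, 0, 0, 0, -7.4, -0.6], [0, 0, 0, 0, 0, -7.6, -0.6], [0, 0, 0, 0, 0, -7.8, -0.6], [0, 0, 0, 0, 0, -7.8, -0.6]]
  ]
}}

```text
clock: 10.73
ee_pos: [615.6, -185.9, 6.2]
ee_rot: [[-0.159, 0.987, 0.002], [0.987, 0.159, -0.001], [-0.001, 0.002, -1.0]]
force: [-0.6, -1.3, 0.8]
gripper_width: 68.2
grip_force: 0.0
```

>>> {"fn": "carry_out", "kwargs": {
  "steps": [
    [[0, 0, 0, 0, 0, -0.2, -0.5], [0, 0, 0, 0, 0, -0.4, -0.4], [0, 0, 0, 0, 0, -0.5, -0.4], [0, 0, 0, 0, 0, -0.5, -0.4], [0, 0, 0, 0, 0, -0.5, -0.4]]
  ]
}}

```text
clock: 11.15
ee_pos: [614.8, -185.6, -0.0]
ee_rot: [[-0.159, 0.987, 0.0], [0.987, 0.159, -0.0], [-0.0, 0.0, -1.0]]
force: [-0.5, 0.2, 0.2]
gripper_width: 59.8
grip_force: 0.0
```

>>> {"fn": "carry_out", "kwargs": {
  "steps": [
    [[0, 0, 0, 0, 0, -0.1, -0.4], [0, 0, 0, 0, 0, -0.2, -0.4], [0, 0, 0, 0, 0, -0.3, -0.4], [0, 0, 0, 0, 0, -0.3, -0.4]]
  ]
}}

```text
clock: 11.48
ee_pos: [614.5, -185.6, -3.5]
ee_rot: [[-0.159, 0.987, -0.0], [0.987, 0.159, 0.0], [0.0, -0.0, -1.0]]
force: [0.2, -0.2, 0.7]
gripper_width: 59.9
grip_force: 0.0
```

>>> {"fn": "carry_out", "kwargs": {
  "steps": [
    [[0, 0, 0, 0, 0, 0, 0], [0, 0, 0, 0, 0, 0, 0], [0, 0, 0, 0, 0, 0, 0], [0, 0, 0, 0, 0, 0, 0]]
  ],
  "force": 40
}}

```text
clock: 11.82
ee_pos: [614.7, -185.6, -2.7]
ee_rot: [[-0.159, 0.987, 0.0], [0.987, 0.159, 0.0], [0.0, 0.0, -1.0]]
force: [-1.3, 1.1, 4.8]
gripper_width: 51.7
grip_force: 40.6
```

>>> {"fn": "carry_out", "kwargs": {
  "steps": [
    [[0, 0, 0, 0, 0, 1.5, 0], [0, 0, 0, 0, 0, 5, 0], [0, 0, 0, -1, -1, 8, 0], [0, 0, 0, -3, -4, 9, 0], [0, 0, 0, -5, -7.5, 9, 0], [0, 0, 0, -7, -11, 9, 0], [0, 0, 0, -9, -15, 9, 0], [0, 0, 0, -10.5, -18.5, 9, 0], [0, 0, 0, -10.9, -20.6, 9, 0], [0, 0, 0, -10.9, -20.6, 9, 0]]
  ]
}}

```text
clock: 12.65
ee_pos: [502.5, -398.5, 87.5]
ee_rot: [[-0.151, 0.989, -0.0], [0.989, 0.151, -0.004], [-0.004, -0.001, -1.0]]
force: [0.5, 0.2, -0.7]
gripper_width: 52.0
grip_force: 42.0
```

```bash
python3 - <<'E'
from h import *
c=capture('wrist');save(c,'w6');o=sensors.get_obs();print(o['ee_pos'],o['gripper_width'],o['force'])
E
```

```text
[ 503.89993274 -395.01952029   86.97566069] 52.240798005601086 [-0.12591549  1.01717364 -0.18676708]
```

View pics/w6.png

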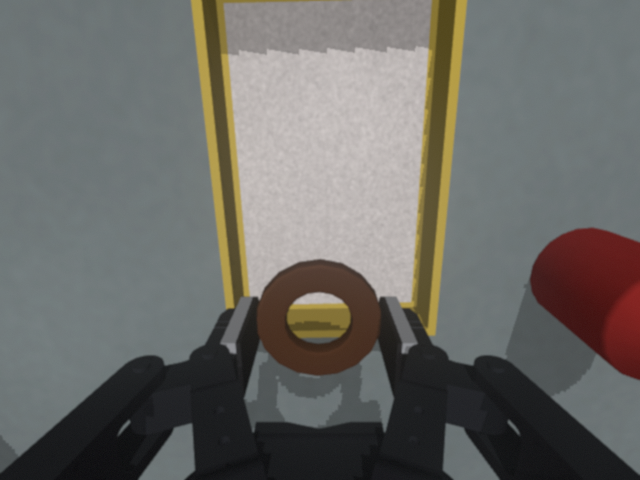

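The disc is level in the fingers over the tray. The outer tray walls are at about (194,20)/(466,20) and (226,306)/(435,335), and the oil can is well to the right at (600,290).

```bash
python3 - <<'E'
from h import *
c=load('w6')
for p in[(194,20),(466,20),(226,306),(435,335),(205,100),(457,100)]: print(p,ray(c,*p,34))
print('far wall',ray(c,320,330,34),'disc',ray(c,319,317,91), 'can',dep(c,570,270),dep(c,620,330))
E
```

```text
(194, 20) [ 424.1 -283.    34. ]
(466, 20) [ 552.6 -263.5   34. ]
(226, 306) [ 449.9 -434.3   34. ]
(435, 335) [ 581.7 -434.9   34. ]
(205, 100) [ 431.1 -318.    34. ]
(457, 100) [ 558.  -298.7   34. ]
far wall [ 509.4 -442.3   34. ] disc [ 502.4 -400.1   91. ] can [ 650.9 -380.2   32.2] [ 653.5 -394.6   73.9]
```

>>> {"fn": "carry_out", "kwargs": {
  "steps": [
    [[0, 0, 0, 0.4, 0.3, -2, 0], [0, 0, 0, 0.4, 0.3, -5, 0], [0, 0, 0, 0.4, 0.3, -7.4, 0], [0, 0, 0, 0.4, 0.3, -7.9, 0], [0, 0, 0, 0.4, 0.3, -8.1, 0], [0, 0, 0, 0.4, 0.3, -8.1, 0], [0, 0, 0, 0.4, 0.3, -8.1, 0]]
  ]
}}

```text
clock: 13.28
ee_pos: [510.4, -388.7, 7.0]
ee_rot: [[-0.159, 0.987, 0.001], [0.987, 0.159, -0.001], [-0.001, 0.001, -1.0]]
force: [-0.2, 0.4, -1.0]
gripper_width: 52.0
grip_force: 42.1
```

>>> {"fn": "carry_out", "kwargs": {
  "steps": [
    [[0, 0, 0, 0, 0, -0.1, 0], [0, 0, 0, 0, 0, -0.2, 0], [0, 0, 0, 0, 0, -0.3, 0], [0, 0, 0, 0, 0, -0.3, 0], [0, 0, 0, 0, 0, -0.3, 0]]
  ]
}}

```text
clock: 13.7
ee_pos: [510.0, -388.7, 3.3]
ee_rot: [[-0.159, 0.987, 0.001], [0.987, 0.159, -0.0], [-0.0, 0.001, -1.0]]
force: [-0.4, 0.3, 3.3]
gripper_width: 51.8
grip_force: 42.5
```

>>> {"fn": "carry_out", "kwargs": {
  "steps": [
    [[0, 0, 0, 0, 0, 0, -0.3], [0, 0, 0, 0, 0, 0, -0.45], [0, 0, 0, 0, 0, 0, -0.45], [0, 0, 0, 0, 0, 0, -0.45], [0, 0, 0, 0, 0, 2, -0.45], [0, 0, 0, 0, 0, 5, -0.45], [0, 0, 0, 0, 0, 8, -0.45], [0, 0, 0, -0.5, 4, 9, -0.6], [0, 0, 0, -1, 8, 9, -0.6], [0, 0, 0, -1.5, 12, 9, -0.6]]
  ]
}}

```text
clock: 14.53
ee_pos: [494.6, -268.0, 93.8]
ee_rot: [[-0.157, 0.988, 0.002], [0.988, 0.157, -0.001], [-0.001, 0.002, -1.0]]
force: [1.0, 0.9, -0.1]
gripper_width: 68.8
grip_force: 0.0
```

>>> {"fn": "carry_out", "kwargs": {
  "steps": [
    [[0, 0, 0, -0.5, 4, 0, -0.6], [0, 0, 0, -1, 8, 0, -0.6], [0, 0, 0, -1.3, 11.4, 0, -0.6], [0, 0, 0, -1.3, 11.4, -2, -0.6], [0, 0, 0, -1.3, 11.4, -2, -0.6], [0, 0, 0, -1.3, 11.4, -2, -0.6]]
  ]
}}

```text
clock: 15.03
ee_pos: [481.4, -154.8, 72.5]
ee_rot: [[-0.159, 0.987, -0.001], [0.987, 0.159, -0.0], [0.0, -0.001, -1.0]]
force: [1.4, -0.7, 0.7]
gripper_width: 68.6
grip_force: 0.0
```

```bash
python3 - <<'E'
from h import *
c=capture('wrist');save(c,'w7');o=sensors.get_obs();print(o['ee_pos'],o['gripper_width'],o['force'])
t=capture('top');save(t,'t7')
cv2.imwrite('pics/m7.png',np.hstack([c['frame'][100:400,150:550],cv2.resize(t['frame'][160:310,225:425],None,fx=2,fy=2),]))
# ring centre by colour
h=cv2.cvtColor(c['frame'],cv2.COLOR_BGR2HSV);m=cv2.inRange(h,(0,100,30),(12,255,140));m[300:]=0
n,_,st,ce=cv2.connectedComponentsWithStats(m);k=1+st[1:,4].argmax();print(st[k],ce[k],ray(c,*ce[k],7))
E
```

```text
[ 481.64479385 -155.76763375   72.95452077] 68.78608085085754 [ 0.00276455 -0.13881241  1.22962317]
[ 275  216   84   81 3776] [316.77701271 256.12579449] [ 479.6 -154.1    7. ]
```

View pics/m7.png

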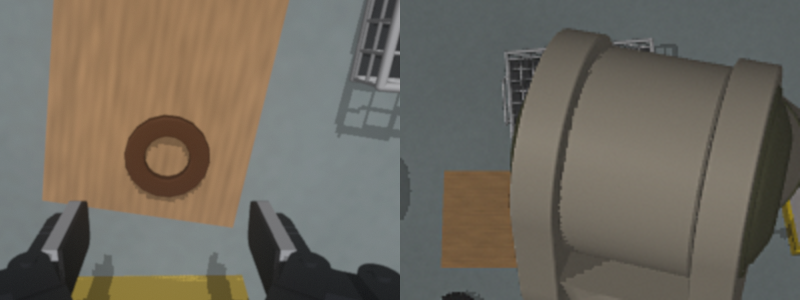

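Disc B is at (317,256) in the wrist image, clear on the board and centred between the fingers.

>>> {"fn": "carry_out", "kwargs": {
  "steps": [
    [[0, 0, 0, -0.1, 0.1, -4, -0.6], [0, 0, 0, -0.1, 0.1, -6, -0.6], [0, 0, 0, -0.1, 0.1, -6.8, -0.5], [0, 0, 0, -0.1, 0.1, -7.2, -0.4], [0, 0, 0, -0.1, 0.1, -7.5, -0.4], [0, 0, 0, -0.1, 0.1, -7.5, -0.4], [0, 0, 0, -0.1, 0.1, -7.5, 0], [0, 0, 0, -0.1, 0.1, -7.5, 0], [0, 0, 0, -0.1, 0.1, -7.5, 0], [0, 0, 0, -0.1, 0.1, -7.5, 0]]
  ]
}}

```text
clock: 15.97
ee_pos: [481.1, -154.1, -1.1]
ee_rot: [[-0.159, 0.987, 0.002], [0.987, 0.159, -0.001], [-0.001, 0.001, -1.0]]
force: [-0.8, -1.6, 8.6]
gripper_width: 51.0
grip_force: 42.0
```

>>> {"fn": "carry_out", "kwargs": {
  "steps": [
    [[0, 0, 0, 0, 0, 1.5, 0], [0, 0, 0, 0, 0, 5, 0], [0, 0, 0, 0, 0, 8, 0], [0, 0, 0, 0.3, -4, 9, 0], [0, 0, 0, 0.6, -8, 9, 0], [0, 0, 0, 1, -12, 9, 0], [0, 0, 0, 1.2, -14.5, 9, 0], [0, 0, 0, 1.2, -14.5, 9, 0], [0, 0, 0, 1.2, -14.5, 9, 0]]
  ]
}}

```text
clock: 16.72
ee_pos: [492.5, -300.0, 88.3]
ee_rot: [[-0.157, 0.988, 0.001], [0.988, 0.157, -0.001], [-0.001, 0.001, -1.0]]
force: [-0.3, 0.6, -0.9]
gripper_width: 51.0
grip_force: 42.2
```

>>> {"fn": "carry_out", "kwargs": {
  "steps": [
    [[0, 0, 0, 0, 0, -3, 0], [0, 0, 0, 0, 0, -6, 0], [0, 0, 0, 0, 0, -7.6, 0], [0, 0, 0, 0, 0, -8, 0], [0, 0, 0, 0, 0, -8, 0], [0, 0, 0, 0, 0, -8, 0]]
  ]
}}

```text
clock: 17.22
ee_pos: [492.9, -297.9, 8.4]
ee_rot: [[-0.16, 0.987, 0.0], [0.987, 0.16, 0.0], [0.0, 0.0, -1.0]]
force: [0.1, -0.7, -0.3]
gripper_width: 50.8
grip_force: 42.1
```

>>> {"fn": "carry_out", "kwargs": {
  "steps": [
    [[0, 0, 0, 0, 0, -0.1, 0], [0, 0, 0, 0, 0, -0.2, 0], [0, 0, 0, 0, 0, -0.3, 0], [0, 0, 0, 0, 0, -0.3, 0], [0, 0, 0, 0, 0, -0.3, 0]]
  ]
}}

```text
clock: 17.63
ee_pos: [492.8, -298.6, 5.1]
ee_rot: [[-0.159, 0.987, 0.0], [0.987, 0.159, -0.0], [-0.0, 0.0, -1.0]]
force: [0.4, 0.1, -0.0]
gripper_width: 50.8
grip_force: 42.1
```

>>> {"fn": "carry_out", "kwargs": {
  "steps": [
    [[0, 0, 0, 0, 0, -0.1, 0], [0, 0, 0, 0, 0, -0.15, 0], [0, 0, 0, 0, 0, -0.15, 0], [0, 0, 0, 0, 0, -0.15, 0]]
  ]
}}

```text
clock: 17.97
ee_pos: [492.9, -298.6, 4.9]
ee_rot: [[-0.159, 0.987, 0.001], [0.987, 0.159, 0.0], [-0.0, 0.001, -1.0]]
force: [-2.7, 3.3, 20.3]
gripper_width: 50.7
grip_force: 44.2
```

>>> {"fn": "carry_out", "kwargs": {
  "steps": [
    [[0, 0, 0, 0, 0, 0.1, -0.3], [0, 0, 0, 0, 0, 0.1, -0.45], [0, 0, 0, 0, 0, 0.1, -0.45], [0, 0, 0, 0, 0, 0.1, -0.45], [0, 0, 0, 0, 0, 2, -0.45], [0, 0, 0, 0, 0, 5, -0.45], [0, 0, 0, 0, 0, 8, -0.45], [0, 0, 0, -0.5, 4, 9, -0.3], [0, 0, 0, -1, 8, 9, -0.3], [0, 0, 0, -1.5, 12, 9, -0.3]]
  ]
}}

```text
clock: 18.8
ee_pos: [477.7, -177.9, 94.1]
ee_rot: [[-0.157, 0.988, 0.002], [0.988, 0.157, -0.001], [-0.001, 0.002, -1.0]]
force: [0.5, 0.9, -0.7]
gripper_width: 55.6
grip_force: 0.0
```

>>> {"fn": "carry_out", "kwargs": {
  "steps": [
    [[0, 0, 0, -0.5, 4, 0, -0.3], [0, 0, 0, -1, 8, 0, -0.3], [0, 0, 0, -1.5, 12, 0, -0.3], [0, 0, 0, -2.5, 15, 0, -0.3], [0, 0, 0, -3.1, 17.6, 0, -0.3], [0, 0, 0, -3.1, 17.6, 0, -0.3], [0, 0, 0, -3.1, 17.6, 0, -0.3]]
  ]
}}

```text
clock: 19.38
ee_pos: [446.5, -1.2, 93.2]
ee_rot: [[-0.162, 0.987, -0.0], [0.987, 0.162, 0.0], [0.0, -0.0, -1.0]]
force: [1.0, 0.1, -0.6]
gripper_width: 55.5
grip_force: 0.0
```

```bash
python3 - <<'E'
from h import *
c=capture('wrist');save(c,'w8');o=sensors.get_obs();print(o['ee_pos'],o['gripper_width'],o['force'])
cv2.imwrite('pics/m8.png',cv2.resize(c['frame'][190:340,220:420],None,fx=4,fy=4,interpolation=cv2.INTER_CUBIC))
E
```

```text
[446.97492825  -2.5395469   93.26429774] 56.04512743853712 [-0.06916634 -0.59401714  0.29550382]
```

View pics/m8.png

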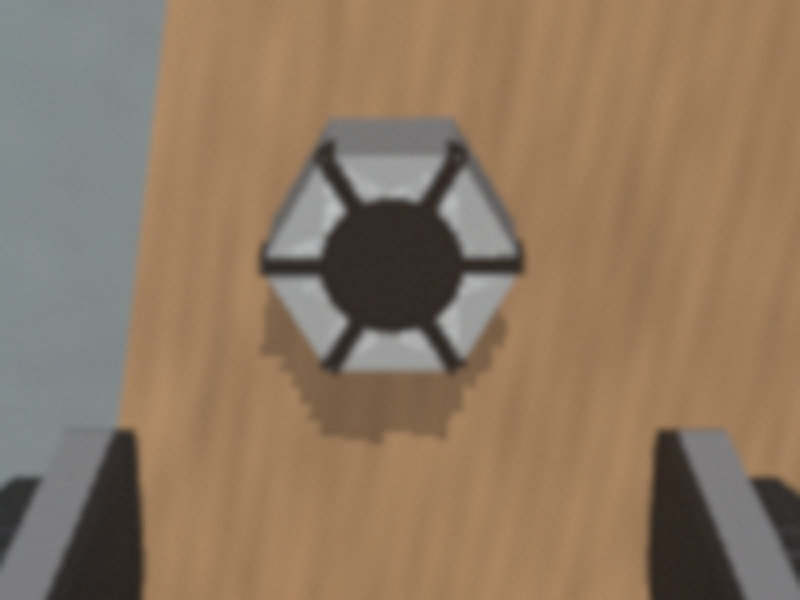

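The nut's centre is at crop (392,263), which is image (317.9,255.6). Its corners point along the closing line, so I'll turn the hand 30° to bring the flats to the pads.

```bash
python3 - <<'E'
from h import *
c=load('w8'); print(ray(c,317.9,255.6,24)); o=sensors.get_obs(); print(o['joint_positions'])
E
```

```text
[445.5  -1.4  24. ]
[-19.89106728  31.2270489   18.48259564 135.01338155 -32.58235414
  17.71944585  36.60755841]
```

>>> {"fn": "carry_out", "kwargs": {
  "steps": [
    [[0, 0, 1.4, 0, 0.1, -1, -0.2], [0, 0, 2.8, 0, 0.1, -2, -0.2], [0, 0, 4.2, 0, 0.1, -3, -0.2], [0, 0, 5.4, 0, 0.1, -3, -0.2], [0, 0, 6, 0, 0.1, -3, -0.2], [0, 0, 6, 0, 0.1, -3, -0.2], [0, 0, 6, 0, 0.1, -3, -0.2]]
  ]
}}

```text
clock: 20.02
ee_pos: [447.1, -3.0, 63.2]
ee_rot: [[-0.628, 0.778, 0.0], [0.778, 0.628, -0.0], [-0.001, 0.0, -1.0]]
force: [0.5, -0.3, 0.1]
gripper_width: 51.3
grip_force: 0.0
```

>>> {"fn": "carry_out", "kwargs": {
  "steps": [
    [[0, 0, 0, -0.1, 0.1, -3, -0.2], [0, 0, 0, -0.1, 0.1, -5, -0.2], [0, 0, 0, -0.1, 0.1, -5.8, -0.2], [0, 0, 0, -0.1, 0.1, -5.8, -0.2], [0, 0, 0, -0.1, 0.1, -5.8, 0.4], [0, 0, 0, -0.1, 0.1, -5.8, 0.4], [0, 0, 0, -0.1, 0.1, -5.8, 0.4], [0, 0, 0, -0.1, 0.1, -5.8, 0.4], [0, 0, 0, -0.1, 0.1, -5.8, 0.4]]
  ]
}}

```text
clock: 20.77
ee_pos: [448.1, -0.6, 8.2]
ee_rot: [[-0.628, 0.778, -0.004], [0.778, 0.628, 0.0], [0.003, -0.003, -1.0]]
force: [-0.4, 0.3, -1.8]
gripper_width: 35.1
grip_force: 40.2
```

>>> {"fn": "carry_out", "kwargs": {
  "steps": [
    [[0, 0, 0, 0, 0, 1.5, 0.4], [0, 0, 0, 0, 0, 5, 0.4], [0, 0, 0, 0, 1, 8, 0.4], [0, 0, 0, 0.5, 5, 9, 0.4], [0, 0, 0, 1, 9, 9, 0.4], [0, 0, 0, 2, 13, 9, 0.4], [0, 0, 0, 3, 17, 9, 0.4], [0, 0, 0, 4, 21, 9, 0.4], [0, 0, 0, 4.5, 25, 9, 0.4], [0, 0, 0, 5, 29, 9, 0.4]]
  ]
}}

```text
clock: 21.6
ee_pos: [497.7, 292.0, 98.2]
ee_rot: [[-0.629, 0.777, -0.004], [0.777, 0.629, 0.001], [0.004, -0.003, -1.0]]
force: [0.7, -0.1, -0.9]
gripper_width: 34.6
grip_force: 40.4
```

>>> {"fn": "carry_out", "kwargs": {
  "steps": [
    [[0, 0, 0, 0.3, 4, 0, 0.4], [0, 0, 0, 0.4, 5.7, 0, 0.4], [0, 0, 0, 0.4, 5.7, 0, 0.4], [0, 0, 0, 0.4, 5.7, -3, 0.4], [0, 0, 0, 0.4, 5.7, -6, 0.4], [0, 0, 0, 0.4, 5.7, -7.5, 0.4], [0, 0, 0, 0.4, 5.7, -7.5, 0.4], [0, 0, 0, 0.4, 5.7, -7.5, 0.4]]
  ]
}}

```text
clock: 22.27
ee_pos: [501.7, 345.3, 22.8]
ee_rot: [[-0.629, 0.777, -0.006], [0.777, 0.629, -0.001], [0.003, -0.005, -1.0]]
force: [0.6, -0.6, -1.5]
gripper_width: 35.3
grip_force: 40.4
```

>>> {"fn": "carry_out", "kwargs": {
  "steps": [
    [[0, 0, 0, 0, 0, -0.3, 0.4], [0, 0, 0, 0, 0, -0.6, 0.4], [0, 0, 0, 0, 0, -0.75, 0.4], [0, 0, 0, 0, 0, -0.8, 0.4], [0, 0, 0, 0, 0, -0.8, 0.4]]
  ]
}}

```text
clock: 22.68
ee_pos: [501.9, 346.6, 15.2]
ee_rot: [[-0.631, 0.776, -0.004], [0.776, 0.631, 0.0], [0.003, -0.003, -1.0]]
force: [-0.1, -0.2, -1.6]
gripper_width: 34.8
grip_force: 40.4
```

>>> {"fn": "carry_out", "kwargs": {
  "steps": [
    [[0, 0, 0, 0, 0, -0.1, 0.4], [0, 0, 0, 0, 0, -0.2, 0.4], [0, 0, 0, 0, 0, -0.2, 0.4], [0, 0, 0, 0, 0, -0.2, 0.4]]
  ]
}}

```text
clock: 23.02
ee_pos: [501.9, 346.5, 13.0]
ee_rot: [[-0.631, 0.776, -0.005], [0.776, 0.631, 0.0], [0.003, -0.003, -1.0]]
force: [0.6, 0.9, 1.9]
gripper_width: 35.2
grip_force: 40.7
```

>>> {"fn": "carry_out", "kwargs": {
  "steps": [
    [[0, 0, 0, 0, 0, 0, 0.1], [0, 0, 0, 0, 0, 0, -0.2], [0, 0, 0, 0, 0, 0, -0.2], [0, 0, 0, 0, 0, 0, -0.2], [0, 0, 0, 0, 0, 2, -0.2], [0, 0, 0, 0, 0, 6, -0.2], [0, 0, 0, 0, 0, 10, -0.2], [0, 0, 0, 0, 0, 14, -0.2], [0, 0, 0, 0, 0, 18, -0.2], [0, 0, 0, 0, 0, 20, -0.2]]
  ]
}}

```text
clock: 23.85
ee_pos: [503.2, 346.3, 217.2]
ee_rot: [[-0.631, 0.776, -0.001], [0.776, 0.631, 0.002], [0.003, 0.0, -1.0]]
force: [1.0, 0.8, 0.1]
gripper_width: 51.2
grip_force: 0.0
```

```bash
python3 - <<'E'
from h import *
c=capture('scene');save(c,'s9');t=capture('top');save(t,'t9');w=capture('wrist')
a=cv2.resize(c['frame'][180:345,90:570],(800,275));b=cv2.resize(t['frame'][165:305,150:510],(800,311))
cv2.imwrite('pics/m9.png',np.vstack([a,b]))
E
```

```text
(no output)
```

View pics/m9.png

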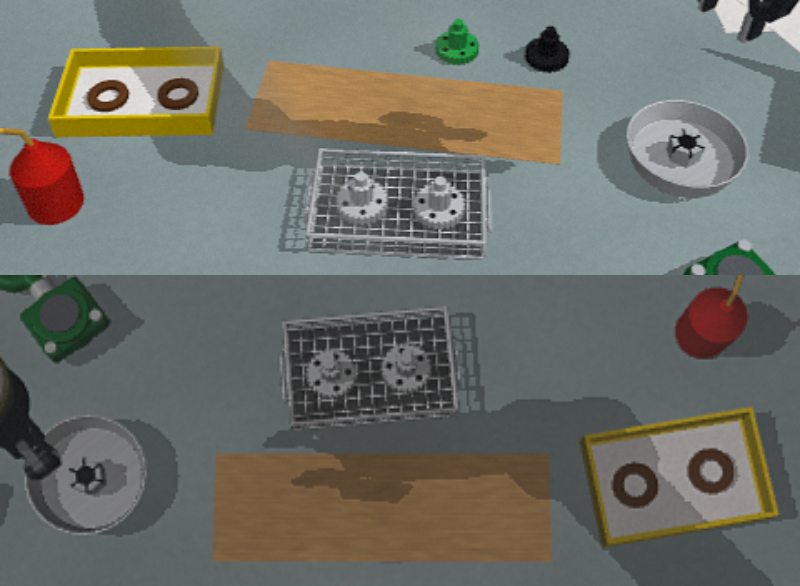

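Both gears stand flat with pinion up in the basket, at scene-crop (360,195) and (440,200). The discs lie apart in the tray at (108,95) and (178,93), and the nut sits in the dish at (686,145). The oil can is undisturbed, and the arm is clear.

```bash
python3 -c "
from bench import robot; print(robot.finish_job())"
```

```text
the job is handed in; nothing more can be done
None
```

The job is handed in: both gears are flat, pinion up, in the basket; both discs lie apart in the tray; the nut is in the dish; it took about 24 s, and the oil can and hook block were left alone.

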